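# Hook a bin onto a slotted upright and press it down to lock

### The job

Hang the loose red bin on the slotted upright, in the free place above the blue bin: hook both of its tongues into the two slots, then press it down until it sits fully home and the sprung brass catch has snapped in behind the bar of its back plate. Feel for the fit and force nothing, for the sheet-metal tongues bend easily; leave the other things on the bench where they are, and let go of the bin at the end.

Things in the scene. Friction and masses are not known exactly. Their poses are not given: they have to be found in the camera images.
- bin: Loose red sheet-metal bin, open on top, standing on the bench, 0.16 to 0.26 kg. Origin: centre of its underside; x to its steel back plate, z up. 84 mm deep (x -42 to 42), 54 wide over the 46 high side walls (grasp across these); front 30 high. Back plate 54 wide, 83 high, rear face at x = 42; its middle, 14 wide, has a window (z 14 to 34), a bar (z 34 to 37) and a 2 mm deep dimple (z 37 to 56).
- bin_tongues (a point): On the bin: rear face of the back plate, midway between its two hooked tongues, 50 mm above the underside. Tongues 5 mm thick at y = -17 and +17 mm: neck 46 to 54 mm above the underside, 15.5 mm out behind the plate; hook turned down to 31 mm, its back 10.5 mm out. So a bin held too high stops 15.5 mm short of the strip (necks hit), one too low about 11 mm short (hooks hit).
- bin_flange (a point): On the bin: middle of the upper side of the flange folded forward from the back plate's top, 83 mm above the underside, 9 mm before the rear face; flange 18 mm deep, 54 mm wide: the place to press down on. At home it is 2 mm above the strip's top.
- stand: Bench-top stand, fixed: grey base plate 130 mm wide, 6 thick (x -75 to 50), hollow upright 60 mm wide faced by a slotted aluminium strip; a blue bin hung low, flange 102 mm up. Origin: on the bench below the middle of the strip's front face (plane x = 0); x into the upright, z up. The tongues bend if contact forces between bin and stand, summed over all points, pass 45 N: press with 25 N at most.
- hang_point (a point): Middle of the height range of bin_tongues at home, on the strip's face 175 mm up. The strip is clamped up to 12 mm higher or lower, with slots and catch; no pose shows it: find it by touch or sight. It does not shift in use. At mid range: slots at y -17 and +17, 9.5 mm wide, 26 high, lower edges 171 mm up (necks rest there at home); strip 4 thick. To enter, the bin must be 15 to 18 mm above home.
- catch (a joint): Sprung brass wedge nose between the slots, 166.5 mm up at mid range, in m: 0 = out, 5.5 mm proud of the strip; grows as pushed in (spring 4.5 to 9 N). The bin's bar meets it about 11 mm above home, where the bin hangs if let go; 10 to 15 N down pushes the bar over it (0.003 to 0.0055), then the bin drops to its stop and the nose snaps out into the dimple (about 0.0017): locked.
- masking_tape: Roll of cream masking tape lying flat, 92 mm across, 24 mm high; origin: centre of its underside. A bystander.
- strop: Purple honing strop block, 97 x 81 x 22 mm; origin: centre of its underside. A bystander.
- gouge: Gouge with an orange wooden handle, 135 mm long, 22 mm thick, lying on the bench; origin: centre of its underside. A bystander.
- ink_tube: Yellow ink tube, 104 x 33 x 22 mm, lying on the bench; origin: centre of its underside. A bystander.

How it is judged:
On the way:
1. both tongues are through the slots, the back plate against the strip (within 4 mm), and the catch is still out: not yet pressed down (x of bin_tongues in the frame of stand above -0.004 m and y of bin_tongues in the frame of stand between -0.004 and 0.004 m and value of joint catch below 0.0005 m and z of bin_tongues in the frame of stand between 0.171 and 0.208 m), for 0.1 s.
At the end, for the whole second after the job is handed in: the red bin hangs home and locked: tongue point 161.5 to 188.5 mm above the bench, within 3.5 mm of the strip's face and 4 mm of its middle, upright within 0.06 rad and square to the strip within 0.08 rad, catch nose snapped out into the dimple (reads 0.0007 to 0.0026), bin at rest (x of bin_tongues in the frame of stand between -0.0035 and 0.0015 m and y of bin_tongues in the frame of stand between -0.004 and 0.004 m and z of bin_tongues in the frame of stand between 0.1615 and 0.1885 m and angle between bin's own z axis and vertical below 0.06 rad and angle between the x axis of bin and the x axis of stand, either way round below 0.08 rad and value of joint catch between 0.0007 and 0.0026 m and linear speed of bin below 0.01 m/s); the robot touches nothing.
It fails at once if the bin is forced so hard against the stand that its tongues bend (contact force between bin and stand above 45 N).
It fails at once if the masking tape is moved by over 20 mm (distance of masking_tape from where it was at the start of the episode above 0.02 m).
It fails at once if the strop is moved by over 20 mm (distance of strop from where it was at the start of the episode above 0.02 m).
It fails at once if the gouge is moved by over 20 mm (distance of gouge from where it was at the start of the episode above 0.02 m).
It fails at once if the ink tube is moved by over 20 mm (distance of ink_tube from where it was at the start of the episode above 0.02 m).
It also fails if it takes over 56 s, if anything falls off the work surface, if the arm or the gripper's body presses on something with over 40 N, if the wrist force passes 120 N, or if a joint passes its speed limit or range.

### The arm

A 6-joint arm with a two-finger parallel gripper is mounted at the origin on the work surface; the furniture and walls round the work are solid. World frame = base frame: x ahead of the robot, y to its left, z up, the work surface at z = 0. Lengths are in m, angles in rad, forces in N, time in s.
With the tool pointing down it reaches from about 0.3 to 0.875 m from the base axis. Payload 6.4 kg.
Tool frame: the origin (TCP) lies midway between the tips of the shut fingers; the grasp point (between the pads) lies 19 mm behind it; x points along the fingers, y is the direction in which the jaws open and shut, and the axes are right-handed (so a half turn about x gives the same grasp; the last joint's range is limited). The gripper opens to 85 mm and grips with 20 to 120 N. Pads are 22 mm wide; open, the fingers measure 114 mm over their backs; the gripper's body (76 mm by 85 mm) begins 54 mm behind the grasp point. The pads swing forward as they close: fully open they stand 13 mm farther back than shut.
Start: joints at [1.006, 0.181, 1.607, -0, 1.354, -0.206], TCP at [0.202, 0.538, 0.231] pointing down, gripper open.
Joint ranges: [-2.99, 2.99], [-0.89, 2.07], [0.3, 2.58], [-1.14, 4.28], [0, 2.63], [-3.12, 3.12]. Speed limits (rad/s): [2.57, 2.57, 3.01, 3.14, 3.14, 3.14].

### API

Orientations are given as a unit quaternion [w, x, y, z].
In Python, from bench import ctrl gives the robot as it stands.
- The arm moves only by the tool send_rows, never from a script. Its argument "moves" is one flat list of numbers, 6 for each row, row after row: the shift along the tool's x, y, z in mm, then the turn, a rotation vector about the tool's x, y, z in rad. In form: [tx, ty, tz, ax, ay, az, tx, ty, tz, ax, ay, az, ...]. A call has exactly 5 rows; each row shifts and turns the commanded pose from where the row before left it, along the tool's axes as they then stand; what a row does not reach is not made up. A row lasts 1/8 s, in which the tool goes at most 62.5 mm and 10.7 degrees, less where a joint would pass 70% of its speed; a pose out of reach is approached as far as the arm can. A call is refused whole if a number of a shift passes 62.5 or a number of a turn 0.188, either way. A call with a gripper value outside its range is refused whole. "grip" is the opening, from 0 (shut) to 1 (fully open), set as the call begins (left out, the last holds). The fingers move at their own pace and stop on an object; "grip_force" is the grip in N (left out, the last holds). Time passes only in rows, so rows that do not move let the fingers close, or fill a call up. It gives the time, the measured TCP pose, the force and the opening at its end, in the units of the state.
- ctrl.get_state(): the state, without advancing time (a new reading comes with each control period).
- ctrl.read_camera(name): name is "side" or "top" or "wrist"; returns a dict with "image" (384x512x3 uint8, red, green, blue), "mtx" (3x3 intrinsics, pixels), "R" (3x3) and "t" (3): a world point X has camera coordinates R X + t; the wrist camera has in their place "tool_from_camera" (4x4, takes a point from camera to tool coordinates, whose origin is the TCP and whose axes are the tool frame's). Camera axes: x right, y down, z forward; pixel columns grow to the right and rows downward; lengths in m; the calibration is good to about 2 mm. A picture is of the moment at which its call begins: read the wrist's pose just before it. There is no depth.
- ctrl.close_job(): hands the job in, once; it reports no verdict.
Trained networks look in a picture, given as the dict that the camera call returned (one of the last four; its "shot" number tells which), for a name from the list of things; names that differ only in an ending like _2 or _b are one class to them, and where a whole thing is asked for, a point or a joint stands for the part that bears it (a point fixed in the world has none). Each returns a list of dicts, best first, with "conf" (0 to 1); they miss things now and then, are a little off and sometimes report something else, mostly with a low value. They report only what shows in the picture. A call takes as long as a camera call.
- ctrl.find_in(name, picture): "position" ([x, y, z] in m, in world coordinates, good to about 4 mm: the middle of the surface that is visible of it).
- ctrl.outline_of(name, picture): "pixels" (384x512 bool, what is visible of it).
The state is a dict: "t": time; "joint_pos": joint angles; "qd": joint speeds; "tau": joint torques, N m; "position": TCP position; "tcp_rot": TCP orientation; "contact_force": force on the tool from outside, world axes, zero at the start; "moment": the same for the moment, N m; "opening": opening from 0.0 (shut) to 1.0 (fully open).
Only numpy, scipy, OpenCV 4.12 (cv2) and the standard library are available. Lean on these libraries where they do the work, as an engineer would, in place of code of your own. Each camera call takes 0.05 s, during which the arm holds its last target. There are 200 camera calls.

## Working session

There is one attempt and no reset: what is moved stays moved. The work goes in short steps, Python scripts to look and compute and a tool call to move; the robot and the scene stay as the last step left them, time stands still between calls to the robot, and variables do not carry over. Pictures are saved under pics/ and viewed, about 8 in all and at most 12, crops included, and the job is handed in when it is done.

Besides the shell and the picture viewer there is one more tool, called after "Emit:" by a JSON object that holds its "method" and its "body". send_rows: Moves the arm, as the interface text tells. Its arguments: {"type":"object","properties":{"moves":{"type":"array","items":{"type":"number"}},"grip":{"type":"number"},"grip_force":{"type":"number"}},"required":["moves"]}

```bash
mkdir -p pics; ls; cat > h.py <<'E'
import numpy as np,cv2
from bench import ctrl
from scipy.spatial.transform import Rotation as Ro
def cam(n,save=None):
    s=ctrl.get_state(); p=ctrl.read_camera(n)
    if 'tool_from_camera' in p:
        T=np.eye(4);T[:3,:3]=Ro.from_quat(np.roll(s['tcp_rot'],-1)).as_matrix();T[:3,3]=s['position']
        W=np.linalg.inv(T@np.array(p['tool_from_camera']));p['R2'],p['t2']=W[:3,:3],W[:3,3]
    else: p['R2'],p['t2']=np.array(p['R']),np.array(p['t'])
    if save: cv2.imwrite('pics/'+save,p['image'][:,:,::-1])
    return p
def proj(p,X):
    c=np.atleast_2d(X)@p['R2'].T+p['t2'];u=c@np.array(p['mtx']).T
    return u[:,:2]/u[:,2:]
def ray(p,uv,z):
    C=-p['R2'].T@p['t2'];d=p['R2'].T@np.linalg.solve(np.array(p['mtx']),[uv[0],uv[1],1.])
    return C+d*(z-C[2])/d[2]
E
python3 - <<'E'
from h import *
for n in ('top','side'):
    p=cam(n,n+'0.png')
    print(n,-p['R2'].T@p['t2'])
    for k in ('bin','bin_tongues','bin_flange','stand','hang_point','catch','masking_tape','strop','gouge','ink_tube'):
        r=ctrl.find_in(k,p)
        print(k,[(np.round(q['position'],3),round(q['conf'],2),np.round(proj(p,q['position'])[0])) for q in r[:2]])
a=cv2.imread('pics/top0.png');b=cv2.imread('pics/side0.png');cv2.imwrite('pics/v0.png',cv2.resize(np.vstack([a,b]),(400,600)))
s=ctrl.get_state();print(s)
E
```

```text
pics
top [ 0.29552934 -0.03358578  1.3492327 ]
bin []
bin_tongues [(array([0.498, 0.053, 0.004]), 0.67, array([234., 207.])), (array([0.334, 0.171, 0.021]), 0.47, array([191., 266.]))]
bin_flange [(array([0.491, 0.058, 0.002]), 0.82, array([232., 210.]))]
stand [(array([ 0.642, -0.094,  0.026]), 0.93, array([284., 156.]))]
hang_point [(array([ 0.64 , -0.092,  0.022]), 0.63, array([283., 157.]))]
catch []
masking_tape [(array([ 0.377, -0.254,  0.022]), 0.57, array([344., 247.]))]
strop [(array([0.337, 0.174, 0.017]), 0.92, array([191., 265.]))]
gouge [(array([ 0.506, -0.272,  0.013]), 0.65, array([348., 202.]))]
ink_tube [(array([0.613, 0.216, 0.016]), 0.61, array([177., 168.]))]
side [0.39641092 0.5925456  0.68256959]
bin [(array([0.492, 0.046, 0.029]), 0.95, array([265., 247.]))]
bin_tongues [(array([0.496, 0.051, 0.024]), 0.77, array([263., 249.]))]
bin_flange [(array([0.493, 0.048, 0.03 ]), 0.91, array([265., 247.]))]
stand [(array([ 0.647, -0.065,  0.049]), 0.65, array([212., 200.]))]
hang_point [(array([ 0.65 , -0.066,  0.051]), 0.7, array([212., 198.]))]
catch []
masking_tape [
[... 301 characters left out ...]
.89, array([185., 309.]))]
{'t': 1.1, 'joint_pos': array([ 1.00573019e+00,  1.80789576e-01,  1.60697385e+00,  2.91973653e-05,
        1.35383895e+00, -2.06288532e-01]), 'qd': array([ 7.57940438e-04,  9.53701286e-04, -4.26771016e-04,  6.92369251e-05,
       -8.25761376e-04, -6.23209640e-04]), 'tau': array([ 2.44146941e-05, -4.44857419e+01, -3.51677907e+01, -4.19997550e-04,
        8.18528642e-04,  1.43286479e-05]), 'position': array([0.20187813, 0.53841487, 0.23130698]), 'tcp_rot': array([ 0.69574876,  0.1261706 ,  0.69577003, -0.12616938]), 'contact_force': array([ 0.90613787,  0.34012458, -0.94626944]), 'moment': array([-0.05689851,  0.06824648, -0.04461168]), 'opening': 0.9989468601210283}
```

View pics/top0.png

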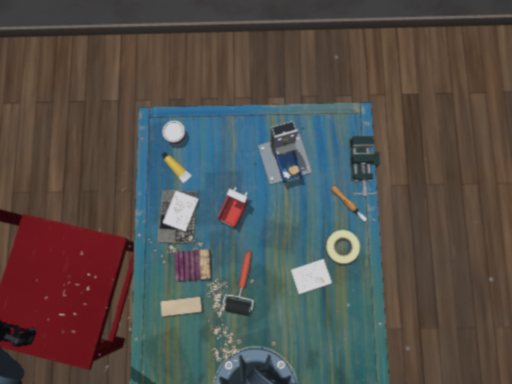

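View pics/side0.png

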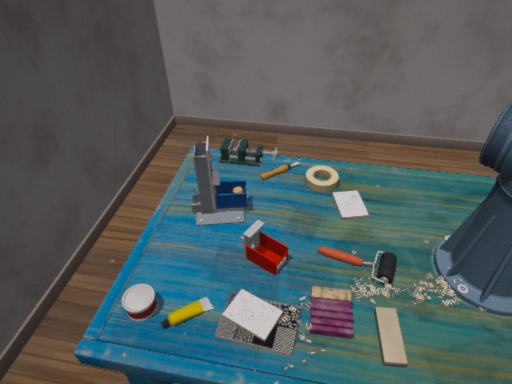

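The top view shows the bin at about (234,208) with its plate toward the upper right, and the stand at (285,150) with the blue bin facing the robot. The side view has the bin at (265,250) and the upright at (205,180). Next I'll move the wrist camera nearer.

```bash
cat >> h.py <<'E'
def tool_rot(yaw,pitch=0):
    "tool x down (pitch>0 tips tool x forward along heading), tool y horizontal, across heading yaw"
    h=np.array([np.cos(yaw),np.sin(yaw),0]);d=np.array([0,0,-1.])
    x=np.cos(pitch)*d+np.sin(pitch)*h;y=np.array([-np.sin(yaw),np.cos(yaw),0])
    return np.c_[x,y,np.cross(x,y)]
def plan(pos,R,flip=True):
    "total tool-frame shift (mm) and rotation vector to target, when applied as shift then turn"
    s=ctrl.get_state();R0=Ro.from_quat(np.roll(s['tcp_rot'],-1)).as_matrix()
    c=[R,R@np.diag([1,-1,-1])] if flip else [R]
    rv=[Ro.from_matrix(R0.T@q).as_rotvec() for q in c];i=np.argmin([np.linalg.norm(v) for v in rv])
    d=np.array(pos)-s['position']
    print('t',round(s['t'],2),'world d',np.round(d*1e3,1),'tool shift',np.round(R0.T@d*1e3,1),'rv',np.round(rv[i],3),'|',i,'after-turn shift',np.round(c[i].T@d*1e3,1))
E
python3 - <<'E'
from h import *
s=ctrl.get_state();R0=Ro.from_quat(np.roll(s['tcp_rot'],-1)).as_matrix();print(np.round(R0,3))
p=cam('wrist');print(np.round(p['tool_from_camera'],3));print(np.round(p['mtx']))
plan([.42,.03,.36],tool_rot(-.35))
E
```

```text
[[-0.     0.351  0.936]
 [ 0.     0.936 -0.351]
 [-1.    -0.    -0.   ]]
[[-0.    -0.304  0.953 -0.142]
 [ 1.    -0.     0.    -0.001]
 [ 0.     0.953  0.304 -0.079]
 [ 0.     0.     0.     1.   ]]
[[332.   0. 255.]
 [  0. 332. 190.]
 [  0.   0.   1.]]
t 1.15 world d [ 218.1 -508.4  128.7] tool shift [-128.7 -399.4  382.7] rv [-0.009  0.     0.   ] | 0 after-turn shift [-128.7 -402.8  379.2]
```

Emit:
{"method": "send_rows", "body": {"moves": [-13,-40,38,0,0,0,-13,-40,38,0,0,0,-13,-40,38,0,0,0,-13,-40,38,0,0,0,-13,-40,38,0,0,0]}}

```text
t: 1.78
position: [0.31, 0.2829, 0.2969]
tcp_rot: [0.696, 0.126, 0.695, -0.126]
contact_force: [0.4, 0.3, 0.5]
opening: 0.997
```

Emit:
{"method": "send_rows", "body": {"moves": [-13,-40,38,0,0,0,-13,-40,38,0,0,0,-13,-40,38,0,0,0,-13,-40,38,0,0,0,-13,-40,38,0,0,0]}}

```text
t: 2.4
position: [0.4176, 0.0286, 0.3621]
tcp_rot: [0.696, 0.126, 0.695, -0.126]
contact_force: [0.9, -0.2, -0.3]
opening: 1.002
```

```bash
python3 - <<'E'
from h import *
s=ctrl.get_state();print(s['position'],s['t'])
p=cam('wrist','w1.png')
for k in ('bin','bin_tongues','bin_flange','stand','catch'):
    r=ctrl.find_in(k,p)
    print(k,[(np.round(q['position'],3),round(q['conf'],2),np.round(proj(p,q['position'])[0])) for q in r[:2]])
E
```

```text
[0.41763364 0.02864242 0.36208326] 2.4
bin [(array([0.501, 0.052, 0.019]), 0.64, array([289., 186.]))]
bin_tongues [(array([0.5  , 0.053, 0.014]), 0.65, array([289., 185.]))]
bin_flange [(array([0.498, 0.052, 0.018]), 0.7, array([289., 184.]))]
stand [(array([ 0.645, -0.074,  0.051]), 0.72, array([246., 299.]))]
catch []
```

View pics/w1.png

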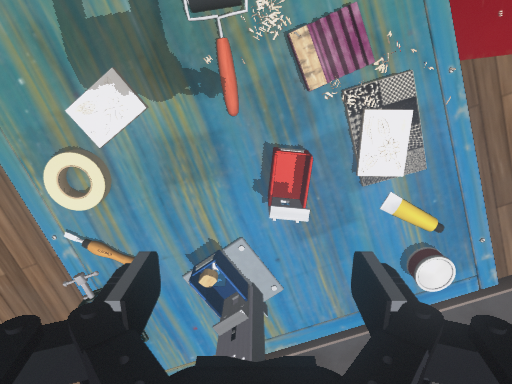

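The wrist view shows the bin at (290,185) with its flange at (289,213), and the stand's base plate with its front corner at about (240,238). Next I'll fit the bin by its outline and enlarge the stand.

```bash
cat > fit.py <<'E'
from h import *
from scipy.optimize import minimize
box=lambda x0,x1,y0,y1,z0,z1:np.array([[x,y,z] for x in(x0,x1) for y in(y0,y1) for z in(z0,z1)])/1e3
S=4
BIN=[np.vstack([box(-42,-41,-27,27,0,30),box(-30,42,-27,27,0,46)]),box(40,42,-27,27,0,83),box(24,42,-27,27,82,83)]
def sil(p,parts,x,y,yaw,z=0):
    c,s=np.cos(yaw),np.sin(yaw);m=np.zeros((384*S,512*S),np.uint8)
    for P in parts:
        W=np.c_[c*P[:,0]-s*P[:,1]+x,s*P[:,0]+c*P[:,1]+y,P[:,2]+z]
        q=(proj(p,W)+.5)*S
        cv2.fillConvexPoly(m,cv2.convexHull(q.astype(np.float32)).astype(np.int32),1)
    return cv2.resize(m.astype(np.float32),(512,384),interpolation=cv2.INTER_AREA)
def fit(views,parts,x0):
    def f(v):
        L=0
        for p,M in views:
            m=sil(p,parts,*v);L+=np.abs(m-M).sum()/M.sum()
        return L
    best=min((minimize(f,[x0[0],x0[1],a],method='Nelder-Mead',options=dict(initial_simplex=[[x0[0],x0[1],a],[x0[0]+.01,x0[1],a],[x0[0],x0[1]+.01,a],[x0[0],x0[1],a+.15]],xatol=1e-4,fatol=1e-4)) for a in x0[2]),key=lambda r:r.fun)
    return best.x,best.fun
E
python3 - <<'E'
from fit import *
V={}
for n in('wrist','side','top'):
    p=cam(n)
    r=ctrl.outline_of('bin',p)
    print(n,[(round(q['conf'],2),q['pixels'].sum()) for q in r])
    if r: V[n]=(p,r[0]['pixels'].astype(float))
    if n!='top':cv2.imwrite(f'pics/{n}s.png',p['image'][:,:,::-1])
for k in list(V)+['all']:
    v=list(V.values()) if k=='all' else [V[k]]
    print(k,fit(v,BIN,(.49,.05,(-.5,-.25,0))))
a=cv2.resize(cv2.imread('pics/wrists.png')[225:375,160:310],None,fx=4,fy=4,interpolation=cv2.INTER_CUBIC)
cv2.imwrite('pics/st1.png',a)
E
```

```text
wrist [(0.89, np.int64(2926))]
side [(0.74, np.int64(1397))]
top []
wrist (array([ 0.48782355,  0.05490549, -0.47907492]), np.float64(0.03594924812030075))
side (array([ 0.4898735 ,  0.05681728, -0.48185828]), np.float64(0.07757695060844667))
all (array([ 0.48892883,  0.05530048, -0.46780697]), np.float64(0.14059464157889356))
```

View pics/st1.png

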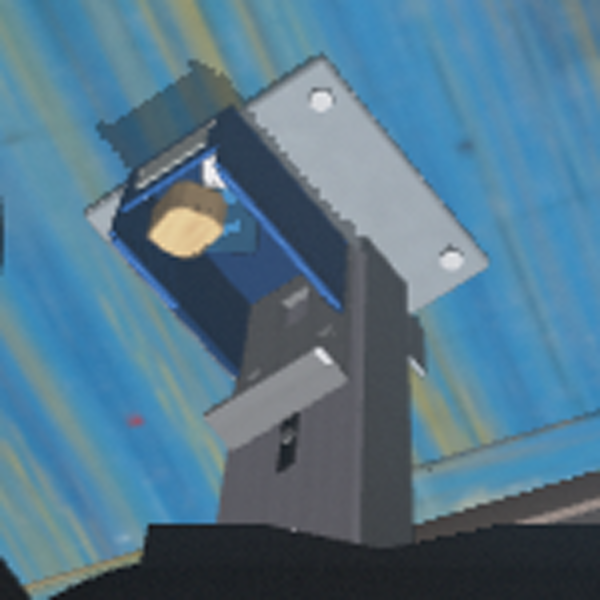

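```bash
python3 - <<'E'
from fit import *
from scipy.optimize import least_squares
p=cam('wrist')
M=np.array([[-75,65,6],[50,65,6],[-75,-65,6]])/1e3
uv=np.array([[240.5,239.2],[282.2,290.7],[181.2,278.2]])
W=np.array([ray(p,u,.006) for u in uv]);print(W,np.linalg.norm(W[1]-W[0]),np.linalg.norm(W[2]-W[0]))
def T(v,P):
    c,s=np.cos(v[2]),np.sin(v[2]);return np.c_[c*P[:,0]-s*P[:,1]+v[0],s*P[:,0]+c*P[:,1]+v[1],P[:,2]]
r=least_squares(lambda v:(proj(p,T(v,M))-uv).ravel(),[.63,-.09,.2],x_scale=[.1,.1,.3]);print(r.x,r.fun)
plan([.4885-.012*np.cos(-.475),.0555+.012*np.sin(.475),.14],tool_rot(-.475))
E
```

```text
[[ 0.56236331 -0.04991654  0.006     ]
 [ 0.67994785 -0.01766905  0.006     ]
 [ 0.59555887 -0.1722512   0.006     ]] 0.1219263069474644 0.1267584860410015
[ 0.6506622  -0.09213546  0.26622246] [ 0.17418668 -0.74352655  1.10481913  0.61481327 -1.27136871  0.33938504]
t 3.05 world d [  60.8   29.9 -221.3] tool shift [221.3  49.2  46.5] rv [0.118 0.    0.   ] | 0 after-turn shift [221.3  54.3  40.4]
```

Emit:
{"method": "send_rows", "body": {"moves": [0,0,0,0.118,0,0,40,14,8.7,0,0,0,40,14,8.7,0,0,0,40,14.2,8.7,0,0,0,40,14.1,8.7,0,0,0]}}

```text
t: 3.68
position: [0.4744, 0.0651, 0.2001]
tcp_rot: [0.687, 0.167, 0.687, -0.167]
contact_force: [-0.1, -0.4, -0.3]
opening: 1.0
```

Emit:
{"method": "send_rows", "body": {"moves": [50,0,0,0,0,0,50,0,0,0,0,0,40,0,0,0,0,0,30,0,0,0,0,0,19,0,0,0,0,0]}}

```text
t: 4.3
position: [0.473, 0.0649, 0.0106]
tcp_rot: [0.686, 0.167, 0.688, -0.167]
contact_force: [-0.5, 0.3, -0.2]
opening: 1.002
```

Emit:
{"method": "send_rows", "body": {"moves": [0,0,0,0,0,0,0,0,0,0,0,0,0,0,0,0,0,0,0,0,0,0,0,0,0,0,0,0,0,0], "grip": 0.3, "grip_force": 40}}

```text
t: 4.92
position: [0.4746, 0.0645, 0.0131]
tcp_rot: [0.688, 0.167, 0.687, -0.167]
contact_force: [-1.4, 1.5, 5.5]
opening: 0.626
```

```bash
python3 - <<'E'
from h import *
s=ctrl.get_state();print(s['position'],s['opening'],s['t'],s['contact_force'])
p=cam('wrist','w2.png');q=cam('side')
cv2.imwrite('pics/v2.png',np.hstack([cv2.imread('pics/w2.png'),cv2.resize(q['image'][150:310,190:340,::-1],(360,384))])[:, :, :])
E
python3 -c "
import cv2;a=cv2.imread('pics/v2.png');cv2.imwrite('pics/v2b.png',cv2.resize(a,(800,352)))"
```

```text
[0.4745746  0.06451379 0.01306672] 0.6262773125240397 4.925 [-1.37292122  1.5101215   5.49862653]
```

View pics/v2b.png

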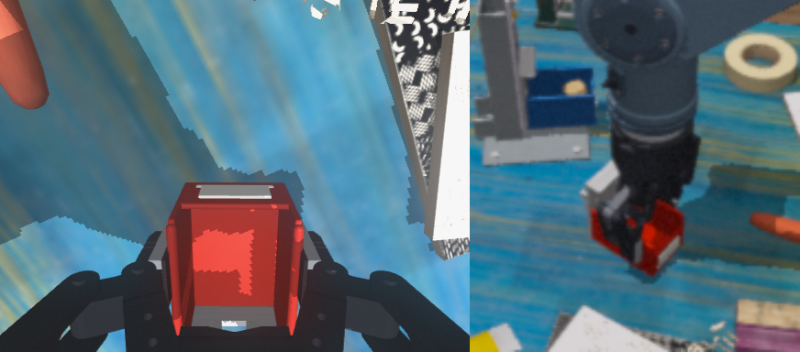

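The bin is gripped: the opening is 0.626, about 53 mm. Once it's lifted it blocks the wrist view of the strip, so I'll let go, note the grasp pose, and look at the slots first.

Emit:
{"method": "send_rows", "body": {"moves": [0,0,0,0,0,0,0,0,0,0,0,0,0,0,0,0,0,0,-30,0,0,0,0,0,-60,0,0,0,0,0], "grip": 1}}

```text
t: 5.65
position: [0.4716, 0.0646, 0.1009]
tcp_rot: [0.685, 0.167, 0.689, -0.167]
contact_force: [0.4, -0.2, 0.6]
opening: 0.996
```

Emit:
{"method": "send_rows", "body": {"moves": [-60,0,0,0,0,0,-60,0,0,0,0,0,-60,0,0,0,0,0,0,0,0,0,0,0,0,0,0,0,0,0]}}

```text
t: 6.28
position: [0.4737, 0.0645, 0.2817]
tcp_rot: [0.687, 0.167, 0.687, -0.167]
contact_force: [-0.4, 0.1, -0.2]
opening: 1.001
```

```bash
python3 - <<'E'
from fit import *
plan([.5526,-.1188,.287],tool_rot(.266,.7),False)
plan([.5526,-.1188,.287],tool_rot(.266,0),False)
p=cam('wrist');r=ctrl.outline_of('bin',p);V=[(p,r[0]['pixels'].astype(float))]
x,f=fit(V,BIN,(.49,.05,(-.45,)));print(x,f)
d=np.array([.4746,.0645])-x[:2];c,s=np.cos(x[2]),np.sin(x[2]);print('tcp in bin',d@[c,s],d@[-s,c])
E
```

```text
t 6.28 world d [  78.9 -183.3    5.3] tool shift [  -5.3 -126.6  154.3] rv [-0.712 -0.667  0.26 ] | 0 after-turn shift [  14.  -197.6   24.8]
t 6.28 world d [  78.9 -183.3    5.3] tool shift [  -5.3 -126.6  154.3] rv [-0.743 -0.     0.   ] | 0 after-turn shift [  -5.3 -197.6   28. ]
[ 0.4888684   0.05601828 -0.48142243] 0.031088481417671673
tcp in bin -0.01657398943239118 0.0009108161637857619
```

Emit:
{"method": "send_rows", "body": {"moves": [0,-30,25,-0.1486,0,0,0,-30,20,-0.1486,0,0,0,-35,15,-0.1486,0,0,0,-35,10,-0.1486,0,0,0,-35,5,-0.1486,0,0]}}

```text
t: 7.0
position: [0.5175, -0.1159, 0.2801]
tcp_rot: [0.7, -0.095, 0.702, 0.096]
contact_force: [-0.2, -0.1, 0.4]
opening: 0.998
```

```bash
python3 - <<'E'
from fit import *
plan([.5526,-.1188,.287],tool_rot(.266,.7),False)
E
```

```text
t 7.0 world d [35.1 -2.9  6.9] tool shift [ -7.  -12.1  33. ] rv [ 0.004 -0.703 -0.004] | 0 after-turn shift [ 16.  -12.   29.7]
```

Emit:
{"method": "send_rows", "body": {"moves": [0,-3,6,0,-0.175,0,2,-3,7,0,-0.175,0,4,-3,7,0,-0.175,0,5,-3,7,0,-0.175,0,0,0,0,0,0,0]}}

```text
t: 7.62
position: [0.5474, -0.1184, 0.2751]
tcp_rot: [0.898, -0.053, 0.421, 0.12]
contact_force: [-1.5, -0.2, -0.5]
opening: 0.999
```

```bash
python3 - <<'E'
from fit import *
s=ctrl.get_state();print(s['position'],s['tcp_rot'])
p=cam('wrist','w3.png')
np.savez('w3.npz',R2=p['R2'],t2=p['t2'],mtx=p['mtx'])
c,sn=np.cos(.266),np.sin(.266)
P=np.array([[0,y,z] for z in(.171,.197,.206) for y in(-.0217,-.0122,.0122,.0217,-.03,.03)])
W=np.c_[c*P[:,0]-sn*P[:,1]+.651,sn*P[:,0]+c*P[:,1]-.092,P[:,2]];print(np.round(proj(p,W)))
u=np.clip(proj(p,W).mean(0),80,430).astype(int);print(u)
a=p['image'][max(0,u[1]-100):u[1]+100,u[0]-130:u[0]+130,::-1];cv2.imwrite('pics/w3c.png',cv2.resize(a,None,fx=3,fy=3,interpolation=cv2.INTER_CUBIC))
print('origin',u[0]-130,max(0,u[1]-100))
E
```

```text
[ 0.54740664 -0.11843977  0.27509516] [ 0.89771856 -0.05255023  0.42062984  0.12004336]
[[230. 192.]
 [240. 192.]
 [266. 192.]
 [277. 192.]
 [221. 192.]
 [286. 192.]
 [229. 217.]
 [240. 217.]
 [267. 217.]
 [278. 217.]
 [219. 217.]
 [287. 217.]
 [228. 226.]
 [239. 226.]
 [267. 226.]
 [278. 226.]
 [219. 226.]
 [288. 226.]]
[253 211]
origin 123 111
```

View pics/w3c.png

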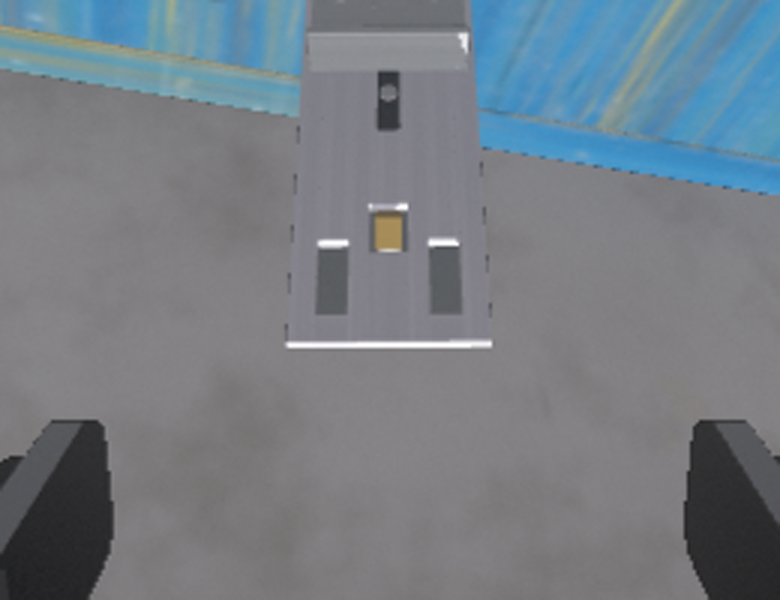

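The view is clear and inverted, with picture-up being world-down. The slots are at crop (317–349, 238–314) and (429–461, 237–314), the brass nose at (388,230), the strip top at v≈341, and the blue flange at v 32–70.

```bash
cat > st.py <<'E'
from h import *
from scipy.optimize import least_squares
p=dict(np.load('w3.npz'))
A=[(y,z,u,v) for y,z,u,v in [(-21.75,171,317,238),(-12.25,171,349,238),(12.25,171,428,238),(21.75,171,459.5,238),(-21.75,197,315,314),(-12.25,197,347.5,314),(12.25,197,430,314),(21.75,197,462.5,314),(-30,206,286,341.5),(30,206,492,341.5)]]
F=[(-18,-27,309,33),(-18,27,467.5,32.5),(0,-27,308,70),(0,27,470,69.5)]
P=np.array([(0,y,z) for y,z,_,_ in A]+[(x,y,102) for x,y,_,_ in F])/1e3
uv=np.array([q[2:] for q in A+F],float);uv=(uv+.5)/3-.5+[123,111]
m=np.r_[np.ones(len(A)),np.zeros(len(F))]
def T(v,P,d=0):
    c,s=np.cos(v[2]),np.sin(v[2]);return np.c_[c*P[:,0]-s*P[:,1]+v[0],s*P[:,0]+c*P[:,1]+v[1],P[:,2]+d]
for mode in ('slots+flange','slots only'):
    k=slice(None) if mode[5]=='+' else slice(0,len(A))
    r=least_squares(lambda v:(proj(p,T(v,P,m*v[3]))-uv)[k].ravel(),[.651,-.092,.266,0],x_scale=[.1,.1,.3,.05]);print(mode,np.round(r.x,4),'max res',np.abs(r.fun).max())
    if mode[5]=='+':print(np.round(r.fun.reshape(-1,2),1).tolist())
E
python3 st.py
```

```text
slots+flange [ 6.491e-01 -9.350e-02  2.549e-01 -5.000e-04] max res 1.03616611011293
[[0.2, 0.2], [-0.1, 0.2], [0.2, 0.2], [0.1, 0.1], [-0.2, -0.1], [-0.2, -0.1], [0.3, -0.2], [0.3, -0.2], [-0.5, 0.0], [0.4, -0.2], [-1.0, -0.1], [1.0, 0.1], [0.5, 0.0], [-1.0, 0.2]]
slots only [ 0.6501 -0.0932  0.2499 -0.0011] max res 0.41282282089272826
```

The slot fit puts the stand at (0.6495, -0.0933) with yaw 0.252, and the strip sits about 0.8 mm below mid range. The plate corners and the slot-only fit agree to about 1.5 mm. I'll go back to regrasp.

```bash
python3 - <<'E'
from h import *
plan([.4744,.0643,.2823],tool_rot(-.477),False)
E
```

```text
t 7.67 world d [-74.1 183.3   5.3] tool shift [-18.7 196.3 -15.3] rv [ 0.709  0.661 -0.261] | 0 after-turn shift [  -5.3  128.8 -150. ]
```

Emit:
{"method": "send_rows", "body": {"moves": [0,0,0,0.1182,0.1102,-0.0435,0,0,0,0.1182,0.1102,-0.0435,0,0,0,0.1182,0.1102,-0.0435,0,0,0,0.1182,0.1102,-0.0435,0,0,0,0.1182,0.1102,-0.0435]}}

```text
t: 8.3
position: [0.5511, -0.1187, 0.2806]
tcp_rot: [0.74, 0.127, 0.649, -0.119]
contact_force: [0.3, -0.5, 0.8]
opening: 0.996
```

Emit:
{"method": "send_rows", "body": {"moves": [0,0,0,0.1182,0.1102,-0.0435,0,32.2,-37.5,0,0,0,0,32.2,-37.5,0,0,0,0,32.2,-37.5,0,0,0,-5.3,32.2,-37.5,0,0,0]}}

```text
t: 8.93
position: [0.4735, 0.0649, 0.2835]
tcp_rot: [0.693, 0.162, 0.683, -0.164]
contact_force: [1.0, 0.8, 1.0]
opening: 0.998
```

Emit:
{"method": "send_rows", "body": {"moves": [0,0,0,0,0,0,0,0,0,0,0,0,0,0,0,0,0,0,0,0,0,0,0,0,0,0,0,0,0,0]}}

```text
t: 9.55
position: [0.4736, 0.063, 0.2828]
tcp_rot: [0.693, 0.163, 0.683, -0.163]
contact_force: [0.8, 0.6, -0.3]
opening: 1.001
```

```bash
python3 - <<'E'
from h import *
plan([.4744,.0643,.0123],tool_rot(-.477),False)
E
```

```text
t 9.55 world d [   0.8    1.3 -270.5] tool shift [270.4   0.4  -3.5] rv [ 0.011  0.013 -0.004] | 0 after-turn shift [2.705e+02 1.500e+00 1.000e-01]
```

Emit:
{"method": "send_rows", "body": {"moves": [0,1,0,0.011,0.013,-0.004,60,0,0,0,0,0,60,0,0,0,0,0,50,0,0,0,0,0,40,0,0,0,0,0]}}

```text
t: 10.18
position: [0.4733, 0.0646, 0.0708]
tcp_rot: [0.687, 0.167, 0.688, -0.167]
contact_force: [0.5, -0.4, 0.4]
opening: 0.997
```

Emit:
{"method": "send_rows", "body": {"moves": [30,0,0,0,0,0,20,0,0,0,0,0,10,0,0,0,0,0,0,0,0,0,0,0,0,0,0,0,0,0]}}

```text
t: 10.8
position: [0.475, 0.0646, 0.0138]
tcp_rot: [0.688, 0.167, 0.686, -0.166]
contact_force: [0.2, -0.3, 0.2]
opening: 1.001
```

Emit:
{"method": "send_rows", "body": {"moves": [0,0,0,0,0,0,0,0,0,0,0,0,0,0,0,0,0,0,0,0,0,0,0,0,0,0,0,0,0,0], "grip": 0.3, "grip_force": 60}}

```text
t: 11.42
position: [0.4748, 0.0646, 0.0138]
tcp_rot: [0.688, 0.167, 0.686, -0.166]
contact_force: [-0.8, 0.4, 5.8]
opening: 0.623
```

```bash
python3 - <<'E'
from h import *
print(ctrl.get_state()['position'],ctrl.get_state()['opening'])
plan([.4744,.0643,.0123],tool_rot(-.477),False)
E
```

```text
[0.47479562 0.06459509 0.01382177] 0.6231766471627429
t 11.43 world d [-0.4 -0.3 -1.5] tool shift [ 1.5 -0.4 -0.2] rv [ 0.002  0.002 -0.001] | 0 after-turn shift [ 1.5 -0.4 -0.2]
```

Emit:
{"method": "send_rows", "body": {"moves": [-20,0,0,0,0,0,-40,0,0,0,0,0,-60,0,0,-0.121,0,0,-40,0,0,-0.121,0,0,-15,0,0,-0.121,0,0]}}

```text
t: 12.05
position: [0.4752, 0.0646, 0.191]
tcp_rot: [0.708, 0.038, 0.704, -0.038]
contact_force: [-0.4, -1.2, -2.7]
opening: 0.624
```

Emit:
{"method": "send_rows", "body": {"moves": [0,0,0,-0.122,0,0,0,0,0,-0.122,0,0,0,0,0,-0.122,0,0,0,0,0,0,0,0,0,0,0,0,0,0]}}

```text
t: 12.68
position: [0.4737, 0.0647, 0.1878]
tcp_rot: [0.702, -0.089, 0.701, 0.089]
contact_force: [0.0, -0.5, -1.5]
opening: 0.624
```

```bash
python3 - <<'E'
from h import *
s=ctrl.get_state();print(s['contact_force'],s['opening'])
plan([.5589,-.1166,.1895],tool_rot(.252),False)
E
```

```text
[ 0.02891269 -0.49942179 -1.47816516] 0.6235512132601638
t 12.68 world d [  85.2 -181.3    1.7] tool shift [  -1.7 -196.8   37.4] rv [-0.001  0.001 -0.   ] | 0 after-turn shift [  -1.7 -196.8   37.3]
```

Emit:
{"method": "send_rows", "body": {"moves": [0,-49.2,0,0,0,0,0,-49.2,0,0,0,0,0,-49.2,0,0,0,0,0,-49.2,0,0,0,0,15,0,20,0,0,0]}}

```text
t: 13.3
position: [0.544, -0.1252, 0.1741]
tcp_rot: [0.703, -0.088, 0.701, 0.086]
contact_force: [0.1, 1.1, -1.6]
opening: 0.619
```

Emit:
{"method": "send_rows", "body": {"moves": [18,0,17.3,0,0,0,0,0,0,0,0,0,0,0,0,0,0,0,0,0,0,0,0,0,0,0,0,0,0,0]}}

```text
t: 13.92
position: [0.5596, -0.1166, 0.1557]
tcp_rot: [0.702, -0.09, 0.701, 0.089]
contact_force: [-0.6, 0.2, -1.5]
opening: 0.626
```

```bash
python3 - <<'E'
from fit import *
s=ctrl.get_state();print(s['position'],s['contact_force'],s['opening'])
plan([.5589,-.1166,.1545],tool_rot(.252),False)
p=cam('wrist','w4.png');q=cam('side','s4.png');t=cam('top','t4.png')
a=cv2.resize(p['image'][:,:,::-1],(400,300));b=cv2.resize(q['image'][110:260,150:300,::-1],(400,400),interpolation=cv2.INTER_CUBIC)
b=b[:300]
c=cv2.resize(t['image'][110:200,240:330,::-1],(300,300),interpolation=cv2.INTER_CUBIC)
cv2.imwrite('pics/v4.png',np.hstack([a,b]))
for n,z in(('side',q),('top',t)):
    r=ctrl.outline_of('bin',z)
    if r:print(n,r[0]['conf'],r[0]['pixels'].sum())
E
```

```text
[ 0.5595538  -0.11660837  0.15574953] [-0.57487524  0.19655008 -1.50607468] 0.6260231649451873
t 13.93 world d [-0.7  0.  -1.2] tool shift [ 1.2  0.2 -0.6] rv [0.002 0.002 0.001] | 0 after-turn shift [ 1.2  0.2 -0.6]
side 0.62 942
top 0.65 182
```

View pics/v4.png

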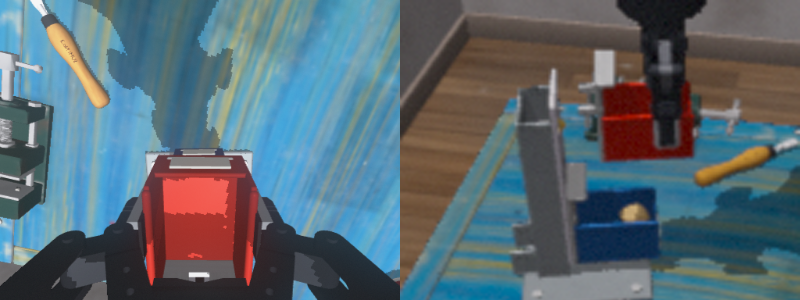

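The bin hangs level about 35 mm in front of the strip, as expected. I'll approach slowly.

Emit:
{"method": "send_rows", "body": {"moves": [1,0,6,0,0,0,0,0,4,0,0,0,0,0,3,0,0,0,0,0,3,0,0,0,0,0,0,0,0,0]}}

```text
t: 14.8
position: [0.5752, -0.1124, 0.1539]
tcp_rot: [0.702, -0.09, 0.701, 0.09]
contact_force: [0.6, 0.1, -2.1]
opening: 0.624
```

Emit:
{"method": "send_rows", "body": {"moves": [0,0,1.5,0,0,0,0,0,1.5,0,0,0,0,0,1,0,0,0,0,0,1,0,0,0,0,0,0,0,0,0]}}

```text
t: 15.42
position: [0.5799, -0.1112, 0.154]
tcp_rot: [0.702, -0.089, 0.701, 0.09]
contact_force: [-0.9, -0.1, -2.2]
opening: 0.623
```

Emit:
{"method": "send_rows", "body": {"moves": [0,0,1,0,0,0,0,0,1,0,0,0,0,0,1,0,0,0,0,0,0,0,0,0,0,0,0,0,0,0]}}

```text
t: 16.05
position: [0.5827, -0.1104, 0.154]
tcp_rot: [0.702, -0.089, 0.701, 0.089]
contact_force: [-0.1, 0.2, -1.9]
opening: 0.626
```

Emit:
{"method": "send_rows", "body": {"moves": [0,0,1,0,0,0,0,0,1,0,0,0,0,0,1,0,0,0,0,0,0,0,0,0,0,0,0,0,0,0]}}

```text
t: 16.68
position: [0.5856, -0.1097, 0.154]
tcp_rot: [0.702, -0.089, 0.701, 0.089]
contact_force: [0.9, -0.3, -1.6]
opening: 0.62
```

Emit:
{"method": "send_rows", "body": {"moves": [0,0,1,0,0,0,0,0,1,0,0,0,0,0,1,0,0,0,0,0,0,0,0,0,0,0,0,0,0,0]}}

```text
t: 17.3
position: [0.5885, -0.1089, 0.1539]
tcp_rot: [0.702, -0.089, 0.701, 0.089]
contact_force: [-0.5, 0.2, -1.7]
opening: 0.625
```

No contact at 4 mm from the face, so the tongues are inside. I'll continue until the plate touches.

Emit:
{"method": "send_rows", "body": {"moves": [0,0,1,0,0,0,0,0,1,0,0,0,0,0,1,0,0,0,0,0,0,0,0,0,0,0,0,0,0,0]}}

```text
t: 17.92
position: [0.5914, -0.1082, 0.154]
tcp_rot: [0.702, -0.089, 0.701, 0.089]
contact_force: [-0.0, 0.8, -2.1]
opening: 0.621
```

Emit:
{"method": "send_rows", "body": {"moves": [0,0,1,0,0,0,0,0,0,0,0,0,0,0,0,0,0,0,0,0,0,0,0,0,0,0,0,0,0,0]}}

```text
t: 18.55
position: [0.5924, -0.108, 0.154]
tcp_rot: [0.702, -0.089, 0.701, 0.089]
contact_force: [-0.4, -0.3, -1.4]
opening: 0.626
```

Emit:
{"method": "send_rows", "body": {"moves": [0,0,0.7,0,0,0,0,0,0.7,0,0,0,0,0,0,0,0,0,0,0,0,0,0,0,0,0,0,0,0,0]}}

```text
t: 19.18
position: [0.5931, -0.1077, 0.1538]
tcp_rot: [0.701, -0.089, 0.702, 0.09]
contact_force: [-4.4, -1.9, 0.3]
opening: 0.623
```

Emit:
{"method": "send_rows", "body": {"moves": [0,0,0.5,0,0,0,0,0,0.5,0,0,0,0,0,0,0,0,0,0,0,0,0,0,0,0,0,0,0,0,0]}}

```text
t: 19.8
position: [0.5931, -0.1077, 0.1536]
tcp_rot: [0.7, -0.089, 0.702, 0.09]
contact_force: [-8.8, -3.4, 1.3]
opening: 0.619
```

The plate touches the strip at x≈0 with 9 N. I'll ease off a little and lower until the bar meets the nose.

Emit:
{"method": "send_rows", "body": {"moves": [0,0,-0.8,0,0,0,1,0,0,0,0,0,1,0,0,0,0,0,1,0,0,0,0,0,0,0,0,0,0,0]}}

```text
t: 20.42
position: [0.5931, -0.1077, 0.1507]
tcp_rot: [0.701, -0.089, 0.702, 0.09]
contact_force: [-6.0, -1.0, -0.8]
opening: 0.618
```

Emit:
{"method": "send_rows", "body": {"moves": [1,0,0,0,0,0,0.7,0,0,0,0,0,0,0,0,0,0,0,0,0,0,0,0,0,0,0,0,0,0,0]}}

```text
t: 21.05
position: [0.5932, -0.1078, 0.1498]
tcp_rot: [0.701, -0.09, 0.702, 0.089]
contact_force: [-9.2, -1.2, 3.1]
opening: 0.623
```

The bar is on the nose. I'll release, rise, then press on the flange with shut fingers.

Emit:
{"method": "send_rows", "body": {"moves": [0,0,-0.7,0,0,0,0,0,0,0,0,0,0,0,0,0,0,0,0,0,0,0,0,0,0,0,0,0,0,0], "grip": 1}}

```text
t: 21.68
position: [0.5933, -0.1077, 0.1493]
tcp_rot: [0.702, -0.089, 0.701, 0.089]
contact_force: [0.6, -0.5, 0.5]
opening: 0.998
```

```bash
python3 - <<'E'
from fit import *
s=ctrl.get_state();print(s['position'],s['contact_force'],s['opening'])
q=cam('side');p=cam('wrist')
b=cv2.resize(q['image'][110:260,150:300,::-1],(400,400),interpolation=cv2.INTER_CUBIC)[:300]
cv2.imwrite('pics/v5.png',np.hstack([cv2.resize(p['image'][:,:,::-1],(400,300)),b]))
E
```

```text
[ 0.59333516 -0.1077029   0.14927542] [ 0.61881779 -0.54890601  0.4925115 ] 0.9978175059596228
```

View pics/v5.png

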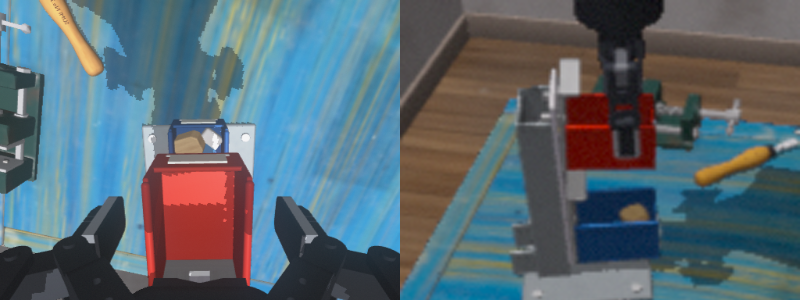

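The bin hangs on its tongues, level, on the catch nose.

Emit:
{"method": "send_rows", "body": {"moves": [-15,0,0,0,0,0,-40,0,0,0,0,0,-55,0,0,0,0,0,0,0,25,0,0,0,0,0,24,0,0,0]}}

```text
t: 22.4
position: [0.6419, -0.0956, 0.2623]
tcp_rot: [0.703, -0.09, 0.7, 0.089]
contact_force: [0.4, 0.4, 0.4]
opening: 1.003
```

Emit:
{"method": "send_rows", "body": {"moves": [0,0,0,0,0,0,0,0,0,0,0,0,0,0,0,0,0,0,0,0,0,0,0,0,0,0,0,0,0,0], "grip": 0}}

```text
t: 23.02
position: [0.6404, -0.0956, 0.2594]
tcp_rot: [0.702, -0.089, 0.701, 0.089]
contact_force: [0.7, -0.3, 0.6]
opening: 0.005
```

```bash
python3 - <<'E'
from h import *
s=ctrl.get_state();print(s['position'],s['contact_force'],s['opening'])
plan([.6408,-.0955,.218],tool_rot(.252),False)
E
```

```text
[ 0.64040041 -0.09555897  0.25942761] [ 0.68371799 -0.25527161  0.62891241] 0.0045570995254507855
t 23.02 world d [  0.4   0.1 -41.4] tool shift [41.4 -0.   0.4] rv [0.002 0.001 0.   ] | 0 after-turn shift [41.4 -0.   0.4]
```

Now down 38 mm, then feel for the flange.

Emit:
{"method": "send_rows", "body": {"moves": [15,0,0,0,0,0,12,0,0,0,0,0,7,0,0,0,0,0,3,0,0,0,0,0,0,0,0,0,0,0]}}

```text
t: 23.65
position: [0.6407, -0.0954, 0.2222]
tcp_rot: [0.702, -0.089, 0.701, 0.09]
contact_force: [-0.6, 0.4, 0.5]
opening: 0.004
```

Emit:
{"method": "send_rows", "body": {"moves": [1,0,0,0,0,0,1,0,0,0,0,0,1,0,0,0,0,0,0,0,0,0,0,0,0,0,0,0,0,0]}}

```text
t: 24.28
position: [0.6407, -0.0954, 0.2193]
tcp_rot: [0.702, -0.089, 0.701, 0.089]
contact_force: [0.3, -0.3, 0.6]
opening: -0.003
```

Emit:
{"method": "send_rows", "body": {"moves": [0.7,0,0,0,0,0,0.7,0,0,0,0,0,0.6,0,0,0,0,0,0,0,0,0,0,0,0,0,0,0,0,0]}}

```text
t: 24.9
position: [0.6407, -0.0955, 0.2176]
tcp_rot: [0.702, -0.09, 0.701, 0.089]
contact_force: [-0.2, -0.8, 3.0]
opening: -0.002
```

Emit:
{"method": "send_rows", "body": {"moves": [0.7,0,0,0,0,0,0.7,0,0,0,0,0,0,0,0,0,0,0,0,0,0,0,0,0,0,0,0,0,0,0]}}

```text
t: 25.52
position: [0.6411, -0.0957, 0.2172]
tcp_rot: [0.702, -0.09, 0.701, 0.089]
contact_force: [-1.9, -0.0, 6.5]
opening: -0.001
```

Emit:
{"method": "send_rows", "body": {"moves": [0.7,0,0,0,0,0,0.7,0,0,0,0,0,0.6,0,0,0,0,0,0,0,0,0,0,0,0,0,0,0,0,0]}}

```text
t: 26.15
position: [0.6415, -0.0959, 0.216]
tcp_rot: [0.703, -0.09, 0.7, 0.089]
contact_force: [-1.3, -1.2, 10.1]
opening: 0.001
```

Emit:
{"method": "send_rows", "body": {"moves": [0.7,0,0,0,0,0,0.7,0,0,0,0,0,0.6,0,0,0,0,0,0,0,0,0,0,0,0,0,0,0,0,0]}}

```text
t: 26.78
position: [0.6419, -0.0961, 0.2148]
tcp_rot: [0.703, -0.09, 0.7, 0.089]
contact_force: [-2.2, -0.6, 11.7]
opening: -0.001
```

Emit:
{"method": "send_rows", "body": {"moves": [0.7,0,0,0,0,0,0.7,0,0,0,0,0,0.6,0,0,0,0,0,0,0,0,0,0,0,0,0,0,0,0,0]}}

```text
t: 27.4
position: [0.6403, -0.0953, 0.2091]
tcp_rot: [0.701, -0.089, 0.702, 0.09]
contact_force: [-0.3, -0.3, 0.2]
opening: -0.005
```

Emit:
{"method": "send_rows", "body": {"moves": [0.7,0,0,0,0,0,0.7,0,0,0,0,0,0.6,0,0,0,0,0,0,0,0,0,0,0,0,0,0,0,0,0]}}

```text
t: 28.02
position: [0.6407, -0.0954, 0.208]
tcp_rot: [0.702, -0.089, 0.701, 0.089]
contact_force: [-0.2, -0.5, -0.2]
opening: 0.003
```

The bar snapped over the nose and the force went to zero. I'll press on gently to confirm the stop.

Emit:
{"method": "send_rows", "body": {"moves": [0.7,0,0,0,0,0,0.7,0,0,0,0,0,0.6,0,0,0,0,0,0,0,0,0,0,0,0,0,0,0,0,0]}}

```text
t: 28.65
position: [0.641, -0.0954, 0.2071]
tcp_rot: [0.702, -0.09, 0.701, 0.089]
contact_force: [-2.5, 0.9, 6.8]
opening: 0.003
```

Emit:
{"method": "send_rows", "body": {"moves": [0.7,0,0,0,0,0,0.7,0,0,0,0,0,0.6,0,0,0,0,0,0,0,0,0,0,0,0,0,0,0,0,0]}}

```text
t: 29.28
position: [0.6414, -0.0955, 0.207]
tcp_rot: [0.703, -0.09, 0.7, 0.089]
contact_force: [-5.0, 1.7, 15.0]
opening: 0.004
```

There is a firm stop at 0.207, about 10.6 mm below where it hung, as expected. I'll retreat and look.

Emit:
{"method": "send_rows", "body": {"moves": [-5,0,0,0,0,0,-40,0,0,0,0,0,-60,0,0,0,0,0,-10,0,-60,0,0,0,0,0,-60,0,0,0]}}

```text
t: 29.9
position: [0.5239, -0.1261, 0.32]
tcp_rot: [0.702, -0.09, 0.7, 0.089]
contact_force: [0.1, -1.1, 0.6]
opening: -0.003
```

Emit:
{"method": "send_rows", "body": {"moves": [0,0,-40,0,0,0,0,0,0,0,0,0,0,0,0,0,0,0,0,0,0,0,0,0,0,0,0,0,0,0]}}

```text
t: 30.52
position: [0.4863, -0.1354, 0.3184]
tcp_rot: [0.701, -0.09, 0.701, 0.09]
contact_force: [-0.5, 0.1, 0.1]
opening: -0.002
```

```bash
python3 - <<'E'
from fit import *
s=ctrl.get_state();print(s['position'],s['contact_force'],s['t'])
p=cam('wrist');q=cam('side');cv2.imwrite('pics/s6.png',q['image'][:,:,::-1])
for n,z in(('wrist',p),('side',q)):
    r=ctrl.outline_of('bin',z)
    if r:
        M=r[0]['pixels'].astype(float)
        f=lambda h:np.abs(sil(z,BIN,.6495-.042*np.cos(.252),-.0933-.042*np.sin(.252),.252,h)-M).sum()/M.sum()
        hs=np.arange(.112,.15,.001);v=[f(h) for h in hs];print(n,r[0]['conf'],'underside z',hs[np.argmin(v)],min(v))
    else: print(n,'none')
b=cv2.resize(q['image'][110:260,150:300,::-1],(400,400),interpolation=cv2.INTER_CUBIC)[:300]
cv2.imwrite('pics/v6.png',np.hstack([cv2.resize(p['image'][:,:,::-1],(400,300)),b]))
E
```

```text
[ 0.48628328 -0.13535944  0.31843049] [-0.5485945   0.11998517  0.13798528] 30.525
wrist 0.63 underside z 0.112 13.151285046728972
side 0.97 underside z 0.12200000000000001 0.08180803571428572
```

View pics/v6.png

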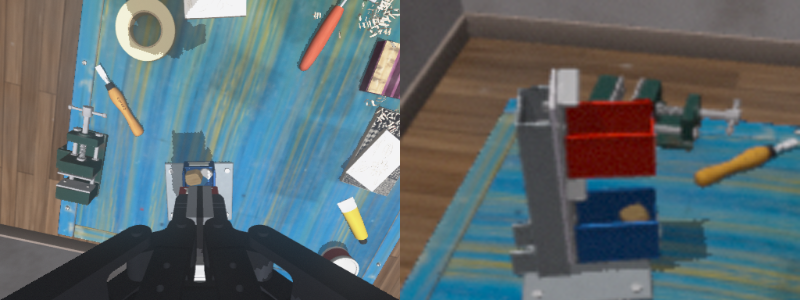

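The side view shows the bin seated against the strip and level, with its flange just above the strip top. Its underside is at about 122–124 mm, and nothing touches it.

```bash
python3 -c "
from bench import ctrl
print(ctrl.close_job())"
```

```text
the job is handed in; nothing more can be done
None
```

The red bin hangs on the upright above the blue bin and should be locked. I judged the lock by feel and the side picture; I did not see the catch nose itself in the dimple. The job was handed in at about 31 s of the 56 s, and no verdict was reported.

- **Finding the fit:** The wrist camera put the strip about 0.8 mm below mid range. The tongues went into the slots without contact, and the plate met the strip at about 9 N.
- **Hanging:** I lowered the bin onto the catch nose, let go, and it hung level.
- **Pressing home:** I pressed on the flange with the fingers shut. At about 12 N the bar snapped over the nose and the force fell to zero. The bin then met a firm stop about 10.6 mm lower, where I pressed with 15 N at most.
- **Last checks:** The side view shows the bin level against the strip, with the arm clear of it. Its outline puts the underside at 122 mm, where touch and the slot measurement gave 124 mm, so they agree within the camera's error.
- **Failed check:** The wrist camera's outline fit at the end failed because the gripper hid the bin, so I ignored it.
- **Bystanders:** None were touched that I could tell, but I did not measure their positions again at the end.

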